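# Gauge the drum gap and hold the tensioner back

## Task

Take the flat gauge blade from its stand and push it all the way down into the gap in the steel block beside the sample drum, so that its shoulders rest on the block, and leave it there. Then push the upright post of the sprung tensioner arm away from the drum, past the ratchet click and on to the stop pin, and finish while still holding the arm back there with the fingers: do not let go. Do not disturb the round plug gauge, the glass dish or the black flask.

Things in the scene. Friction and masses are not known exactly. Their poses are not given: they have to be found in the camera images.
- gauge: Loose flat steel gauge, upright in its stand, shoulders on the stand's top. Origin: centre of the blade's lower end, z up. Blade 4 mm thick (x), 22 wide (y), z 0 to 26 mm; above it a rectangular grip 14 (x) by 32 (y) by 40 tall, z 26 to 66 mm, whose underside forms the shoulders. 0.07 to 0.14 kg. Fits either way round.
- stand_a: Fixed black block 60 x 60 x 36 mm on the table in which the flat gauge stands; origin under its centre. Its slot is 7 mm (x) by 25 mm (y). A like block with a round hole holds the round plug gauge; the two blocks can have changed places.
- unit: Fixed drive unit, base plate 250 (x) by 240 (y) by 12 mm; axes within 0.25 rad of the world's. On it: black sample drum, 76 mm across, top 56 mm above the table (centre at x 35, y 44 mm of the unit); steel gap block on the drum's +y side; dark tensioner arm on its -y side, pointing to -x; a pawl slider at the arm's free end and a stop pin, both under 34 mm tall.
- gap_mouth (a point): Centre of the gap's mouth on top of the steel gap block (50 x 50 mm, top 52 mm above the table). The gap is 7 mm along this point's x, 25 mm along its y, 32 mm deep, chamfered 2 mm; axes are the unit's. Gauge fully home: its shoulders rest on the block and its blade end is 26 mm below this point.
- pivot (a point): Top of the arm's pivot pin, 46 mm above the table; the arm turns about the vertical line through it. Axes are the unit's.
- post_top (a point): Centre of the top of the arm's upright round steel post: 12 mm across, its top 84 mm and its foot 34 mm above the table, 120 mm from the pivot axis. Turns with the arm: -x points from pivot to post, +y to the drum's side. Push the post to -y, on an arc about the pivot: about 4 N at first, up to 14 N at the pawl, 7 to 10 N near the stop. Nothing over 34 mm tall within 38 mm of it.
- tensioner (a joint): Turn of the tensioner arm, rad, anticlockwise from above. 0: sprung home, its rubber idler wheel on the drum. Near 0.33 its nose drops past the sprung pawl (the click); let go after that, it springs back only to about 0.36, where the pawl catches it. 0.55: at the stop pin, fully compressed.
- pawl (a joint): Travel of the pawl slider, m: 0 sprung out, up to about 0.008 as the arm's nose pushes it aside; it jumps back to 0 at the click. Needs no handling.
- plug_gauge: Bystander: round steel plug gauge, grip 22 mm across and 40 mm tall, standing in the other black block; as tall as the flat gauge. Leave alone.
- dish: Bystander: shallow round glass dish, 90 mm across, 15 mm tall, origin under its centre. Leave alone.
- flask: Bystander: black insulated flask, 84 mm across, 85 mm tall, open on top, origin under its centre. Leave alone.

How it is judged:
By the outcome, as a careful person would: the job done as asked, in the order asked, and still so for the second after the job is handed in, while the arm keeps its last pose, push and grip.
It also fails if it takes over 58 s, if anything falls off the work surface, if the arm or the gripper's body presses on something with over 40 N, if the wrist force passes 120 N, or if a joint passes its speed limit or range.

## Robot

A 7-joint arm with a two-finger parallel gripper is mounted at the origin on the work surface. World frame = base frame: x ahead of the robot, y to its left, z up, the work surface at z = 0. Lengths are in m, angles in rad, forces in N, time in s.
With the tool pointing down it reaches from about 0.425 to 0.925 m from the base axis. Payload 6.8 kg.
Tool frame: the origin (TCP) lies on the front face of the gripper's body, between the roots of the fingers; the fingertips stand 73 mm ahead of it and the grasp point (between the pads) lies 54 mm ahead of it; z points along the fingers, x is the direction in which the jaws open and shut, and the axes are right-handed (so a half turn about z gives the same grasp; the last joint's range is limited). The gripper opens to 85 mm and grips with 20 to 120 N. Pads are 22 mm wide; open, the fingers measure 114 mm over their backs; the gripper's body (76 mm by 85 mm) begins 54 mm behind the grasp point. The pads swing forward as they close: fully open they stand 13 mm farther back than shut.
Start: joints at [-1.348, 0.477, 0.022, 1.555, -0.011, 1.109, -0.083], TCP at [0.219, 0.638, 0.304] pointing down, gripper open.
Joint ranges: [-2.96, 2.96], [-0.34, 2.1], [-1.41, 1.46], [0.24, 2.44], [-1.37, 4.51], [0.17, 1.92], [-2.96, 2.96]. Speed limits (rad/s): [2.39, 2.39, 3.14, 3.14, 3.14, 3.14, 3.14].

## Interface

Orientations are given as a unit quaternion [w, x, y, z].
In Python, from station import get_obs, read_camera, hand_in gives the robot as it stands. The module is installed in compiled form; this text tells all that it offers.
- The arm moves only by the shell command python3 -m creep 'ROWS' [FORCE]. ROWS is JSON, a list that holds one entry, the list of rows, each a list of 7 numbers: the turn, a rotation vector about the tool's x, y, z in rad, then the shift along the tool's x, y, z in m, then the finger opening in m, from 0 to 0.0854. A call has 1 to 20 rows; each row shifts and turns the pose as measured when the row begins, along the tool's axes as they then stand; what a row does not reach is not made up. A row lasts 1/12 s, in which the tool goes at most 41.7 mm and 7.16 degrees, less where a joint would pass 70% of its speed; a pose out of reach is approached as far as the arm can. A call is refused whole if a number of a shift passes 0.0417 or a number of a turn 0.125, either way. A call with a gripper value outside its range is refused whole. The fingers move at their own pace and stop on an object; FORCE is the grip in N (left out, the last holds). Time passes only in rows, so rows that do not move let the fingers close. It gives the time, the measured TCP pose, the force and the opening at its end, in the units of the state.
- get_obs(): the state, without advancing time (a new reading comes with each control period).
- read_camera(name): name is "scene" or "top" or "wrist"; returns a dict with "color" (400x640x3 uint8, red, green, blue), "range_z" (400x640 float32, m along the optical axis (not along the pixel's ray), 0 where there is no reading), "fovy" (degrees; the focal length in pixels is half the picture's height over the tangent of half this angle, whatever the lens; pixels are square), "cx", "cy" (the principal point, pixels), "D" ([k1, k2, p1, p2, k3] as OpenCV has them; the pictures are not rectified), "rvec" (rotation vector, rad) and "tvec" (3), from world to camera coordinates, as OpenCV has them. Camera axes: x right, y down, z forward; pixel columns grow to the right and rows downward; lengths in m; the calibration is good to about 2 mm. A picture is of the moment at which its call begins.
- hand_in(): hands the job in, once; it reports no verdict.
The state is a dict: "t": time; "q": joint angles; "joint_vel": joint speeds; "joint_torque": joint torques, N m; "eef_pos": TCP position; "tool_rot": TCP orientation; "contact_force": force on the tool from outside, world axes, zero at the start; "torque": the same for the moment, N m; "gripper_width": opening from 0.0 (shut) to 1.0 (fully open).
Only numpy, scipy, OpenCV 4.12 (cv2) and the standard library are available. Lean on these libraries where they do the work, as an engineer would, in place of code of your own. Each camera call takes 0.05 s, during which the arm holds its last target.

## Working session

There is one attempt and no reset: what is moved stays moved. The work goes in short steps, Python scripts to look and compute and a shell command to move; the robot and the scene stay as the last step left them, time stands still between calls to the robot, and variables do not carry over. Pictures are saved under pics/ and viewed, and the job is handed in when it is done.

```bash
mkdir -p pics
cat > h.py <<'E'
import numpy as np, cv2
from station import get_obs, read_camera
def cam(n,save=None):
    c=read_camera(n)
    if save: cv2.imwrite('pics/'+save,cv2.cvtColor(c['color'],cv2.COLOR_RGB2BGR))
    f=200/np.tan(np.radians(c['fovy'])/2)
    c['K']=np.array([[f,0,c['cx']],[0,f,c['cy']],[0,0,1.]])
    c['R']=cv2.Rodrigues(np.array(c['rvec'],float))[0]; c['t']=np.array(c['tvec'],float).reshape(3); c['D']=np.array(c['D'],float)
    return c
def rays(c,px):
    u=cv2.undistortPoints(np.array(px,float).reshape(-1,1,2),c['K'],c['D']).reshape(-1,2)
    d=np.c_[u,np.ones(len(u))]@c['R']
    return -c['R'].T@c['t'], d
def onplane(c,px,z):
    o,d=rays(c,px); return o+d*((z-o[2])/d[:,2])[:,None]
def cloud(c):
    v,u=np.mgrid[0:400,0:640]; px=np.c_[u.ravel(),v.ravel()]
    uu=cv2.undistortPoints(px.astype(float).reshape(-1,1,2),c['K'],c['D']).reshape(-1,2)
    z=c['range_z'].ravel().astype(float)
    P=(np.c_[uu,np.ones(len(uu))]*z[:,None]-c['t'])@c['R']
    P[z==0]=np.nan
    return P.reshape(400,640,3)
def proj(c,P): return cv2.projectPoints(np.array(P,float).reshape(-1,1,3),np.array(c['rvec'],float),c['t'],c['K'],c['D'])[0].reshape(-1,2)
E
python3 - <<'E'
from h import *
print(get_obs())
for n in ['scene','top','wrist']:
    c=cam(n,n+'0.png'); print(n,c['fovy'],-c['R'].T@c['t'],c['R'][2],c['D'])
E
```

```text
{'t': 0.0, 'q': array([-1.34807502,  0.47782116,  0.02231733,  1.5564717 , -0.01148953,
        1.10926393, -0.08306547]), 'joint_vel': array([-0.00080989, -0.00024108,  0.00176553, -0.000593  ,  0.0011645 ,
       -0.00172069,  0.00089318]), 'joint_torque': array([-8.26632840e-04, -5.96467781e+01,  1.60731744e+00, -2.81208014e+01,
        1.23059523e-02,  9.28229594e-03,  2.78864547e-06]), 'eef_pos': array([0.21909853, 0.63796482, 0.30290248]), 'tool_rot': array([ 5.87468326e-04,  8.13861984e-01,  5.81057509e-01, -7.05542278e-04]), 'contact_force': array([-0.31230701,  0.5297191 , -0.30657451]), 'torque': array([0.02583724, 0.00531999, 0.00241814]), 'gripper_width': 1.0015440460569216}
scene 43.02553986552637 [1.02061377 0.52239819 0.93570641] [-0.41158966 -0.4935238  -0.76617766] [-0.01427361  0.          0.          0.          0.        ]
top 53.003766295922894 [ 0.35468201 -0.02770856  1.16643382] [ 0.19480256  0.00495942 -0.98082994] [0.02228834 0.         0.         0.         0.        ]
wrist 60.577009574274875 [0.14811021 0.66270821 0.37231675] [ 0.27605021 -0.0969285  -0.95624325] [-0.02644566  0.          0.          0.          0.        ]
```

View pics/scene0.png

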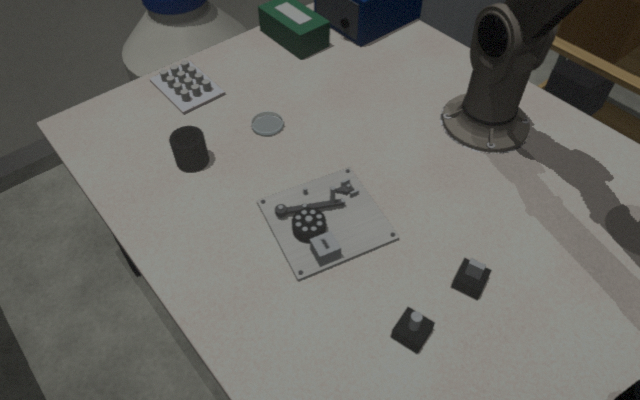

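View pics/top0.png

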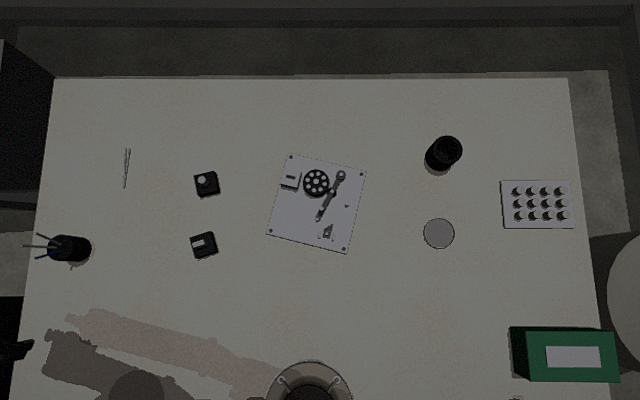

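View pics/wrist0.png

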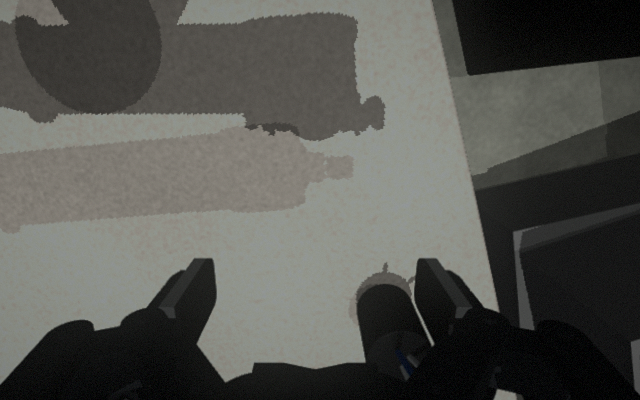

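The top view shows the flat gauge in the stand at (203,244), the round plug at (206,184), the gap block at (290,181) and the arm post at about (320,218). Next I take rough positions.

Run:
```python
from h import *
c=cam('top'); s=cam('scene')
P=cloud(c); S=cloud(s)
for n,px,z in [('gauge',(198,242),.076),('plug',(203,182),.076),('gapblk',(290,178),.052),('drum',(316,182),.056),('post',(319,218),.084),('pivot',(341,174),.046)]:
    print(n,onplane(c,[px],z)[0].round(3),P[px[1],px[0]].round(3))
for px in [(476,266),(416,315),(323,240),(309,219),(282,210),(347,184)]: print(px,S[px[1],px[0]].round(3))
# unit corners screws
print(onplane(c,[(291,157),(363,171),(268,234),(344,249)],.012).round(3))
a=c['color'][140:260,180:370]; cv2.imwrite('pics/topc.png',cv2.resize(a[:,:,::-1],None,fx=4,fy=4,interpolation=cv2.INTER_CUBIC))
a=s['color'][150:360,250:500]; cv2.imwrite('pics/scc.png',cv2.resize(a[:,:,::-1],None,fx=2.8,fy=2.8,interpolation=cv2.INTER_CUBIC))
```

```text
gauge [0.435 0.3   0.076] [0.435 0.3   0.075]
plug [0.601 0.296 0.076] [0.601 0.296 0.075]
gapblk [0.618 0.055 0.052] [nan nan nan]
drum [ 0.605 -0.019  0.056] [ 0.606 -0.019  0.053]
post [ 0.498 -0.027  0.084] [ 0.505 -0.027  0.035]
pivot [ 0.631 -0.091  0.046] [ 0.631 -0.091  0.046]
(476, 266) [0.438 0.304 0.077]
(416, 315) [0.606 0.299 0.073]
(323, 240) [0.616 0.044 0.047]
(309, 219) [ 0.608 -0.014  0.056]
(282, 210) [ 0.63  -0.083  0.039]
(347, 184) [ 0.449 -0.064  0.012]
[[ 0.692  0.056  0.012]
 [ 0.648 -0.158  0.012]
 [ 0.462  0.119  0.012]
 [ 0.419 -0.098  0.012]]
```

View pics/topc.png

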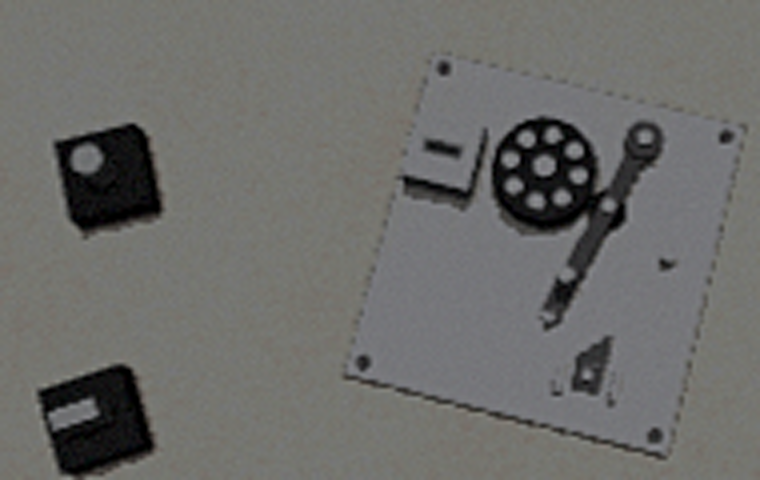

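View pics/scc.png

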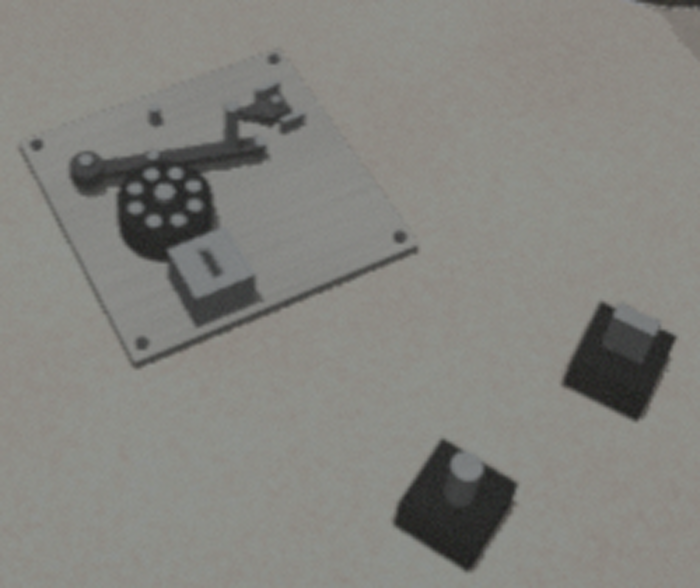

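```bash
cat >> h.py <<'E'
def boxes(P,cx,cy,r,z0,z1):
    m=(np.hypot(P[...,0]-cx,P[...,1]-cy)<r)&(P[...,2]>z0)&(P[...,2]<z1)
    Q=P[m]; rc=cv2.minAreaRect((Q[:,:2]*1000).astype(np.float32))
    return len(Q),Q.mean(0).round(4),rc
def tool():
    o=get_obs(); w,x,y,z=o['tool_rot']
    from scipy.spatial.transform import Rotation as Ro
    R=Ro.from_quat([x,y,z,w]).as_matrix(); return o,np.array(o['eef_pos']),R
def plan(xyz,ang):
    """shift in tool axes and turn about tool z to put TCP at xyz with tool-x at world angle ang (mod pi)"""
    o,p,R=tool(); th=np.arctan2(R[1,0],R[0,0]); 
    d=(th-ang+np.pi/2)%np.pi-np.pi/2
    print('t %.2f'%o['t'],'p',p.round(4),'th %.3f'%th,'tilt',R[:2,2].round(4),'F',np.round(o['contact_force'],1),'w %.4f'%(o['gripper_width']*.0854))
    print('shift(tool, current axes)',(R.T@(np.array(xyz)-p)).round(4),'turnz %.3f'%d)
E
python3 - <<'E'
from h import *
for n in ['top','scene']:
    c=cam(n);P=cloud(c)
    print(n,'gauge',boxes(P,.437,.302,.04,.065,.085)); print('stand',boxes(P,.445,.295,.055,.025,.045))
    print('block',boxes(P,.618,.05,.04,.044,.06)); print('unit',boxes(P,.555,-.02,.2,.006,.018))
plan([.437,.302,.25],.2)
E
```

```text
top gauge (74, array([0.4313, 0.3001, 0.0752]), ((431.53448486328125, 301.6834411621094), (14.45044231414795, 32.35897445678711), 18.764406204223633))
stand (389, array([0.4309, 0.2983, 0.0359]), ((431.8352966308594, 301.26422119140625), (60.66059875488281, 60.44700241088867), 19.530054092407227))
block (323, array([0.6195, 0.051 , 0.0514]), ((618.6405029296875, 44.48907470703125), (68.89169311523438, 51.5372428894043), 76.1787109375))
unit (5466, array([ 0.5422, -0.022 ,  0.0119]), ((560.3314208984375, -22.876007080078125), (322.9530029296875, 351.0430908203125), 49.26102828979492))
scene gauge (146, array([0.4337, 0.3016, 0.0735]), ((431.851806640625, 300.9050598144531), (17.415647506713867, 32.05220413208008), 21.771581649780273))
stand (625, array([0.4402, 0.3042, 0.0349]), ((431.2437744140625, 300.70391845703125), (64.9612808227539, 59.99971389770508), 18.860349655151367))
block (561, array([0.6202, 0.053 , 0.0506]), ((617.83642578125, 47.163936614990234), (72.7588119506836, 51.56969451904297), 76.59024810791016))
unit (6646, array([ 0.5552, -0.0076,  0.0115]), ((554.5936279296875, -18.17706298828125), (244.49264526367188, 251.4938507080078), 75.71605682373047))
t 0.35 p [0.2192 0.6383 0.3037] th 1.240 tilt [-0.0001 -0.0004] F [-0.3  0.1 -0.1] w 0.0854
shift(tool, current axes) [-0.2473  0.3152  0.0538] turnz 1.040
```

```bash
python3 -m creep '[[[0,0,0,-0.0247,0.0315,0.0054,0.0854],[0,0,0,-0.0247,0.0315,0.0054,0.0854],[0,0,0,-0.0247,0.0315,0.0054,0.0854],[0,0,0,-0.0247,0.0315,0.0054,0.0854],[0,0,0,-0.0247,0.0315,0.0054,0.0854],[0,0,0,-0.0247,0.0315,0.0054,0.0854],[0,0,0,-0.0247,0.0315,0.0054,0.0854],[0,0,0,-0.0247,0.0315,0.0054,0.0854],[0,0,0,-0.0247,0.0315,0.0054,0.0854],[0,0,0,-0.0247,0.0315,0.0054,0.0854],[0,0,0.115,0,0,0,0.0854],[0,0,0.115,0,0,0,0.0854],[0,0,0.115,0,0,0,0.0854],[0,0,0.115,0,0,0,0.0854],[0,0,0.115,0,0,0,0.0854],[0,0,0.115,0,0,0,0.0854],[0,0,0.115,0,0,0,0.0854],[0,0,0.1,0,0,0,0.0854]]]' 40
python3 - <<'E'
from h import *
c=cam('wrist','w1.png')
print(boxes(cloud(c),.4316,.301,.04,.065,.085))
plan([.4316,.301,.25],.337)
E
```

```text
t: 1.85
eef_pos: [0.4457, 0.2875, 0.2467]
tool_rot: [-0.003, 0.989, 0.146, 0.001]
contact_force: [-1.5, 0.0, 0.6]
gripper_width: 0.999
(871, array([0.4297, 0.3012, 0.075 ]), ((429.928466796875, 300.3194274902344), (14.071170806884766, 31.785844802856445), 18.025571823120117))
t 1.90 p [0.4457 0.2875 0.2467] th 0.288 tilt [0.0011 0.0068] F [ 0.1  0.8 -0.6] w 0.0852
shift(tool, current axes) [-0.0097 -0.0169 -0.0032] turnz -0.049
```

View pics/w1.png

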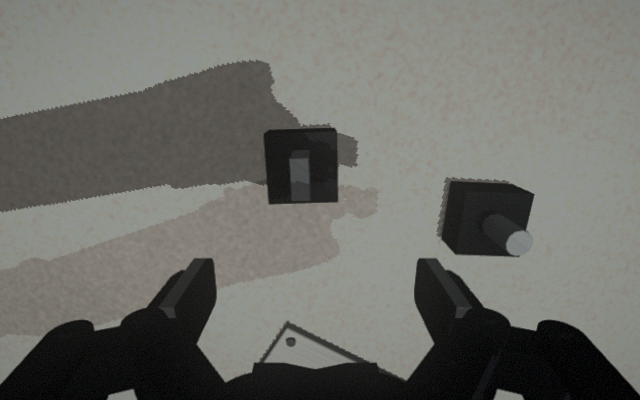

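The wrist view shows the gauge top at about (300,155), upright in its slot. The wrist, top and scene estimates agree within 2 mm. Next I align and descend.

```bash
python3 -m creep '[[[0,0,-0.04,-0.0107,-0.0168,0,0.0854],[0,0,0,0,0,0.03,0.0854],[0,0,0,0,0,0.03,0.0854],[0,0,0,0,0,0.02,0.0854],[0,0,0,0,0,0,0.0854]]]' 40
python3 - <<'E'
from h import *
c=cam('wrist','w2.png')
print(boxes(cloud(c),.4316,.301,.04,.065,.085))
plan([.4305,.301,.116],.328)
E
```

```text
t: 2.32
eef_pos: [0.432, 0.3041, 0.1671]
tool_rot: [-0.006, 0.985, 0.17, 0.005]
contact_force: [-0.2, -0.7, -0.7]
gripper_width: 0.998
(1642, array([0.4295, 0.3022, 0.0748]), ((430.04296875, 300.3955078125), (13.826055526733398, 32.273765563964844), 18.842632293701172))
t 2.37 p [0.4326 0.3045 0.1686] th 0.342 tilt [0.0081 0.0141] F [ 0.  -0.5 -0.1] w 0.0856
shift(tool, current axes) [-0.0038  0.0031  0.0526] turnz 0.014
```

View pics/w2.png

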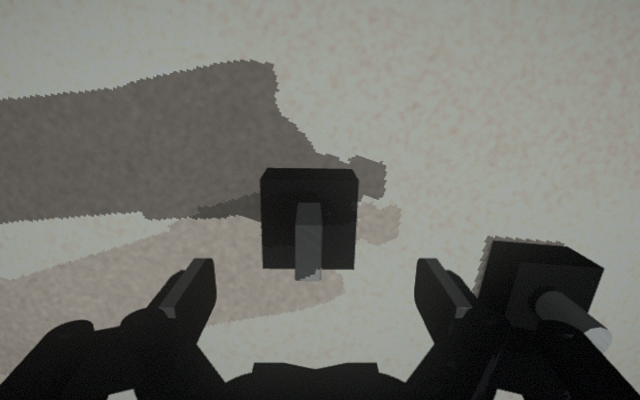

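```bash
cat >> h.py <<'E'
def plan(xyz,ang):
    from scipy.spatial.transform import Rotation as Ro
    o,p,R=tool(); th=np.arctan2(R[1,0],R[0,0]); d=(th-ang+np.pi/2)%np.pi-np.pi/2; a=th-d
    Rd=np.array([[np.cos(a),np.sin(a),0],[np.sin(a),-np.cos(a),0],[0,0,-1]])
    print('t %.2f'%o['t'],'p',p.round(4),'th %.3f'%th,'tilt',R[:2,2].round(4),'F',np.round(o['contact_force'],1),'w %.4f'%(o['gripper_width']*.0854))
    print('shift now-axes',(R.T@(np.array(xyz)-p)).round(4),'after-turn axes',(Rd.T@(np.array(xyz)-p)).round(4),'turn',Ro.from_matrix(R.T@Rd).as_rotvec().round(3))
E
python3 - <<'E'
from h import *
plan([.4303,.3008,.116],.328)
E
```

```text
t 2.37 p [0.4326 0.3045 0.1686] th 0.342 tilt [0.0081 0.0141] F [ 0.  -0.5 -0.1] w 0.0856
shift now-axes [-0.0041  0.0032  0.0526] after-turn axes [-0.0034  0.0027  0.0526] turn [-0.011 -0.012  0.014]
```

```bash
python3 -m creep '[[[-0.011,-0.012,0.014,-0.0036,0.003,0.015,0.0854],[0,0,0,0,0,0.015,0.0854],[0,0,0,0,0,0.01,0.0854],[0,0,0,0,0,0,0.0854]]]' 40
python3 - <<'E'
from h import *
plan([.4303,.3008,.116],.328)
E
```

```text
t: 2.7
eef_pos: [0.4333, 0.3025, 0.1324]
tool_rot: [-0.002, 0.986, 0.165, 0.003]
contact_force: [-0.2, -0.6, -0.3]
gripper_width: 1.002
t 2.70 p [0.4333 0.3025 0.1324] th 0.332 tilt [0.0055 0.0046] F [-0.2 -0.6 -0.3] w 0.0855
shift now-axes [-0.0035  0.0006  0.0163] after-turn axes [-0.0034  0.0006  0.0164] turn [-0.003 -0.007  0.004]
```

```bash
python3 -m creep '[[[-0.003,-0.007,0.004,-0.0036,0.0006,0.009,0.0854],[0,0,0,0,0,0.007,0.0854],[0,0,0,0,0,0,0.0854]]]' 40
python3 - <<'E'
from h import *
plan([.4303,.3008,.116],.328)
E
```

```text
t: 2.95
eef_pos: [0.4315, 0.3017, 0.1179]
tool_rot: [-0.001, 0.987, 0.163, 0.001]
contact_force: [-0.5, 0.5, 0.4]
gripper_width: 0.998
t 2.95 p [0.4315 0.3017 0.1179] th 0.328 tilt [0.0024 0.0023] F [-0.5  0.5  0.4] w 0.0852
shift now-axes [-0.0014  0.0004  0.0019] after-turn axes [-0.0014  0.0004  0.0019] turn [-0.001 -0.003  0.   ]
```

```bash
python3 -m creep '[[[0,-0.003,0,-0.0014,0,0.001,0.0854],[0,0,0,0,0,0,0.03],[0,0,0,0,0,0,0.02],[0,0,0,0,0,0,0.0],[0,0,0,0,0,0,0.0],[0,0,0,0,0,0,0.0],[0,0,0,0,0,0,0.0],[0,0,0,0,0,0,0.0]]]' 50
python3 - <<'E'
from h import *
plan([.4303,.3008,.116],.328)
cam('wrist','w3.png')
E
```

```text
t: 3.62
eef_pos: [0.4309, 0.3019, 0.1185]
tool_rot: [-0.002, 0.987, 0.163, 0.001]
contact_force: [-0.8, -0.8, -0.5]
gripper_width: 0.154
t 3.62 p [0.4309 0.3019 0.1185] th 0.328 tilt [0.0013 0.0033] F [-0.8 -0.8 -0.5] w 0.0132
shift now-axes [-0.0009  0.0008  0.0025] after-turn axes [-0.0009  0.0008  0.0025] turn [-0.003 -0.002  0.   ]
```

View pics/w3.png

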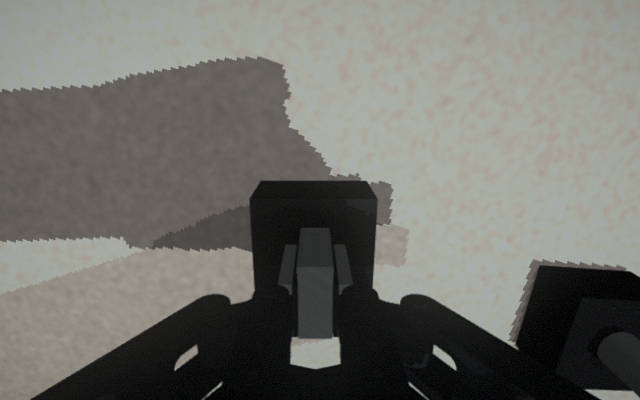

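```bash
python3 -m creep '[[[0,0,0,0,0,-0.01,0],[0,0,0,0,0,-0.015,0],[0,0,0,0,0,-0.025,0],[0,0,0,0,0,-0.03,0],[0,0,0,0,0,-0.03,0],[0,0,0,0,0,0,0]]]' 50
python3 - <<'E'
from h import *
plan([.60,.0,.22],-.24)
cam('wrist','w4.png')
s=cam('scene','s4.png')
c=cam('top','t4.png')
for n,q in (('s',s),('t',c)):
    P=cloud(q); m=(np.hypot(P[...,0]-.618,P[...,1]-.052)<.03)&(P[...,2]>.046)&(P[...,2]<.058)
    rc=cv2.minAreaRect((P[m][:,:2]*1000).astype(np.float32)); print(n,m.sum(),P[m].mean(0),rc)
    px=proj(q,[[.618,.052,.052]])[0]; print(px)
    x,y=px.astype(int); a=q['color'][y-25:y+25,x-35:x+35,::-1]; cv2.imwrite(f'pics/gap_{n}.png',cv2.resize(a,None,fx=10,fy=10,interpolation=cv2.INTER_NEAREST)); print(x-35,y-25)
E
```

```text
t: 4.17
eef_pos: [0.4299, 0.3, 0.2335]
tool_rot: [0.0, 0.987, 0.163, -0.001]
contact_force: [0.4, 0.7, -0.6]
gripper_width: 0.158
t 4.17 p [0.4299 0.3    0.2335] th 0.327 tilt [-0.0026 -0.0014] F [ 0.4  0.7 -0.6] w 0.0135
shift now-axes [0.0647 0.3387 0.0135] after-turn axes [0.2366 0.2509 0.0135] turn [0.001 0.003 0.567]
s 418 [0.61987459 0.05452364 0.05123476] ((620.3955078125, 55.57499694824219), (50.90752029418945, 52.078887939453125), 72.49866485595703)
[324.89332096 241.51139225]
289 216
t 267 [0.61948067 0.0534366  0.05180441] ((620.6041870117188, 53.70557403564453), (49.996944427490234, 50.425655364990234), 74.48564147949219)
[291.18943988 177.88895996]
256 152
```

View pics/w4.png

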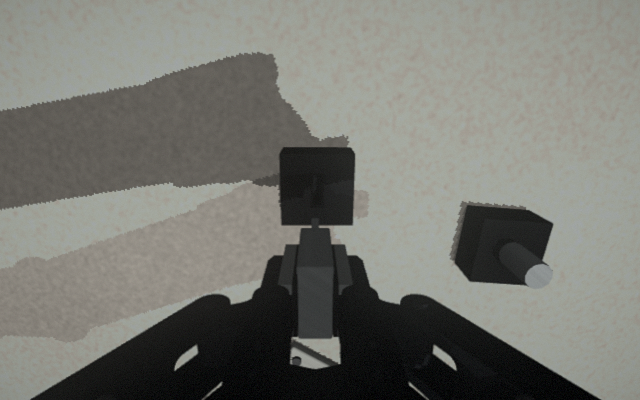

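View pics/gap_s.png

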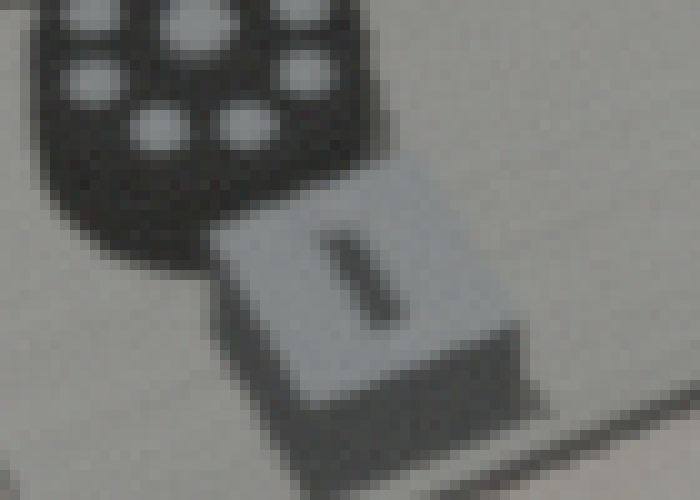

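View pics/gap_t.png

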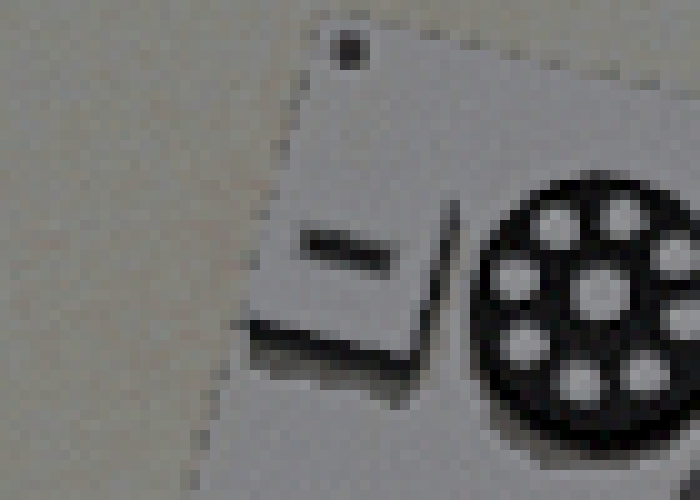

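Run:
```python
from h import *
s=cam('scene');c=cam('top')
print(onplane(s,[(324.7,243.5)],.052),onplane(c,[(290.2,176.5)],.052))
plan([.62,.053,.235],-.24)
```

```text
[[0.62161491 0.05563783 0.052     ]] [[0.62207683 0.05487543 0.052     ]]
t 4.42 p [0.4268 0.2982 0.2268] th 0.328 tilt [-0.0105 -0.009 ] F [ 0.1  0.4 -1.4] w 0.0129
shift now-axes [ 0.1037  0.2945 -0.008 ] after-turn axes [ 0.2459  0.1923 -0.0082] turn [0.009 0.011 0.568]
```

```bash
python3 -m creep '[[[0,0,0,0.0,0.0,-0.01,0],[0,0,0,0.013,0.037,-0.002,0],[0,0,0,0.013,0.037,-0.002,0],[0,0,0,0.013,0.037,-0.001,0],[0,0,0,0.013,0.037,-0.001,0],[0,0,0,0.013,0.037,-0.001,0],[0,0,0,0.013,0.037,-0.001,0],[0,0,0,0.013,0.037,0,0],[0,0,0.114,0.01,0.03,0,0],[0,0,0.114,0,0,0,0],[0,0,0.114,0,0,0,0],[0,0,0.114,0,0,0,0],[0,0,0.1,0,0,0,0],[0,0,0,0,0,0,0]]]' 50
python3 - <<'E'
from h import *
plan([.622,.055,.22],-.24)
c=cam('wrist','w5.png'); print(proj(c,[[.622,.055,.052]]))
plan([.622,.055,.22],-.24)
E
```

```text
t: 5.58
eef_pos: [0.6207, 0.0444, 0.2375]
tool_rot: [0.013, 0.992, -0.123, -0.014]
contact_force: [-0.6, 0.3, -0.8]
gripper_width: 0.151
t 5.58 p [0.6207 0.0444 0.2375] th -0.246 tilt [-0.0316 -0.0229] F [-0.6  0.3 -0.8] w 0.0129
shift now-axes [-0.0009 -0.0111  0.0172] after-turn axes [-0.0013 -0.0106  0.0175] turn [ 0.03   0.025 -0.006]
[[319.974051   174.26476249]]
t 5.63 p [0.6206 0.0445 0.2375] th -0.241 tilt [-0.0317 -0.023 ] F [-0.1 -0.9 -1.4] w 0.0132
shift now-axes [-0.0007 -0.0111  0.0172] after-turn axes [-0.0012 -0.0106  0.0175] turn [ 0.03   0.025 -0.001]
```

View pics/w5.png

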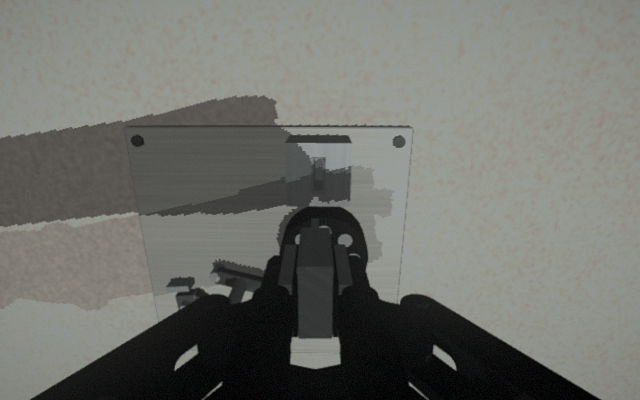

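```bash
python3 -m creep '[[[0.03,0.025,-0.003,-0.001,-0.0108,0.01,0],[0,0,0,0,0,0.01,0],[0,0,0,0,0,0,0]]]' 50
python3 - <<'E'
from h import *
c=cam('wrist','w6.png'); P=cloud(c)
print(proj(c,[[.622,.055,.052]]))
g=cv2.cvtColor(c['color'],cv2.COLOR_RGB2GRAY)
a=c['color'][90:290,200:440,::-1]; cv2.imwrite('pics/w6c.png',cv2.resize(a,None,fx=3,fy=3,interpolation=cv2.INTER_NEAREST))
m=(np.hypot(P[...,0]-.622,P[...,1]-.055)<.038)&(P[...,2]>.046)&(P[...,2]<.0545)
print(m.sum(),P[m].mean(0),cv2.minAreaRect((P[m][:,:2]*1000).astype(np.float32)))
plan([.622,.055,.20],-.24)
E
```

```text
t: 5.88
eef_pos: [0.6216, 0.0555, 0.216]
tool_rot: [0.0, 0.994, -0.113, -0.001]
contact_force: [-0.0, -0.3, -1.2]
gripper_width: 0.157
[[316.79014353 203.39420834]]
4082 [0.62055631 0.05737439 0.05121204] ((619.9085083007812, 54.44150924682617), (50.98005294799805, 50.09894943237305), 76.11823272705078)
t 5.93 p [0.6219 0.0557 0.2166] th -0.228 tilt [-0.001   0.0004] F [ 0.   0.2 -1.1] w 0.0132
shift now-axes [0.0003 0.0007 0.0166] after-turn axes [0.0003 0.0007 0.0166] turn [-0.     0.001  0.012]
```

View pics/w6.png

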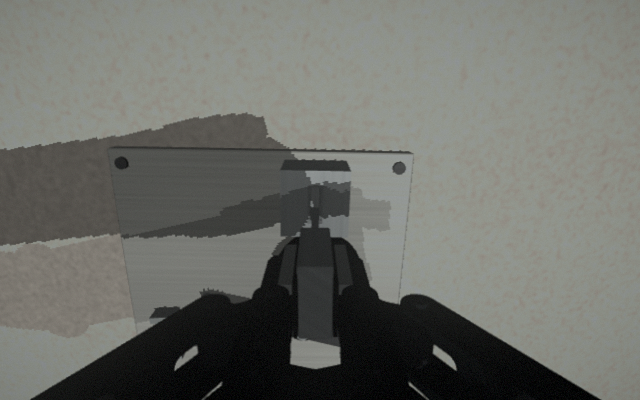

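View pics/w6c.png

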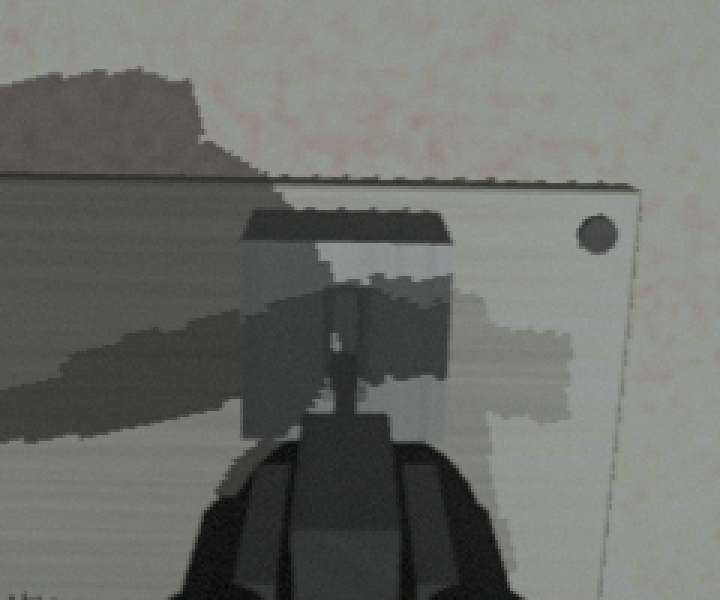

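Run:
```python
from h import *
c=cam('wrist'); P=cloud(c)
f=lambda x,y:(200+x/3-.5,90+y/3-.5)
A=onplane(c,[f(328,300),f(362,300),f(345,286),f(243,242),f(450,242)],.052)
o,p,R=tool()
print('slot L,R,farend,blk cornerL,R'); print(A.round(4))
B=onplane(c,[f(334,352),f(354,352)],p[2]-.1085); print('blade',B.round(4))
print('tool frame slot',((A-p)@R).round(4)); print('tool frame blade',((B-p)@R).round(4), 'grip edges',((onplane(c,[f(302,416),f(389,416)],p[2]-.0825)-p)@R).round(4))
plan([.622,.055,.20],-.24)
```

```text
slot L,R,farend,blk cornerL,R
[[0.6192 0.0664 0.052 ]
 [0.627  0.0646 0.052 ]
 [0.6238 0.0689 0.052 ]
 [0.6031 0.0845 0.052 ]
 [0.65   0.0736 0.052 ]]
blade [[0.6226 0.0718 0.1089]
 [0.6262 0.071  0.1089]]
tool frame slot [[-0.0056 -0.0099  0.1654]
 [ 0.0024 -0.0099  0.1654]
 [-0.0016 -0.0133  0.1654]
 [-0.0253 -0.0238  0.1654]
 [ 0.0228 -0.0239  0.1654]]
tool frame blade [[-0.0035 -0.0159  0.1085]
 [ 0.0002 -0.0159  0.1085]] grip edges [[-0.0082 -0.0139  0.0825]
 [ 0.0055 -0.0139  0.0825]]
t 5.98 p [0.6224 0.0555 0.2174] th -0.229 tilt [0.0003 0.0004] F [-0.7 -1.  -0.5] w 0.0133
shift now-axes [-0.0003  0.0006  0.0174] after-turn axes [-0.0003  0.0006  0.0174] turn [-0.    -0.     0.011]
```

Run:
```python
from h import *
c=cam('wrist'); o,p,R=tool()
T=np.array([[0,-.016,.0425],[0,-.016,.0825],[0,-.011,.0825],[0,-.011,.1085]])
for d in (-.002,0,.002):
    q=proj(c,p+(T+[0,d,0])@R.T); print(d,((q-[200,90]+.5)*3).round(0).tolist())
s=cam('scene','s6.png'); 
print(proj(s,[p]))
a=s['color'][170:290,270:390,::-1]; cv2.imwrite('pics/s6c.png',cv2.resize(a,None,fx=5,fy=5,interpolation=cv2.INTER_CUBIC))
a=c['color'][90:290,200:440,::-1]; cv2.imwrite('pics/w7c.png',cv2.resize(cv2.convertScaleAbs(a,alpha=2),None,fx=3,fy=3,interpolation=cv2.INTER_NEAREST))
```

```text
-0.002 [[355.0, 509.0], [353.0, 391.0], [353.0, 421.0], [353.0, 367.0]]
0 [[355.0, 524.0], [353.0, 403.0], [353.0, 433.0], [353.0, 377.0]]
0.002 [[355.0, 539.0], [353.0, 415.0], [353.0, 444.0], [353.0, 387.0]]
[[324.38476568 192.65083013]]
```

View pics/s6c.png

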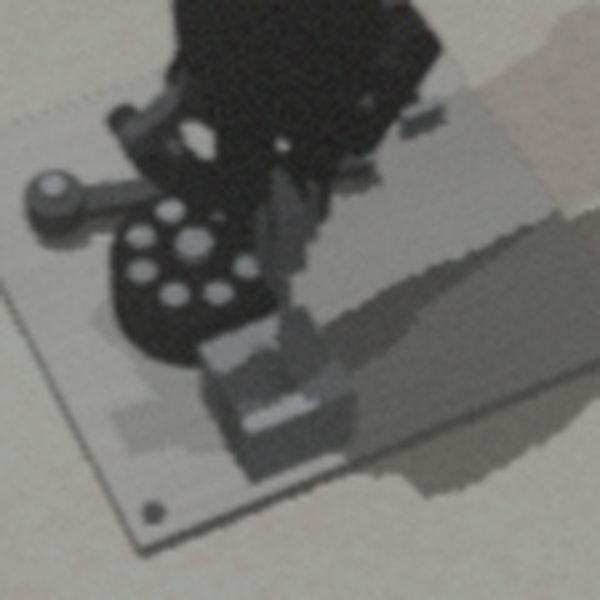

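View pics/w7c.png

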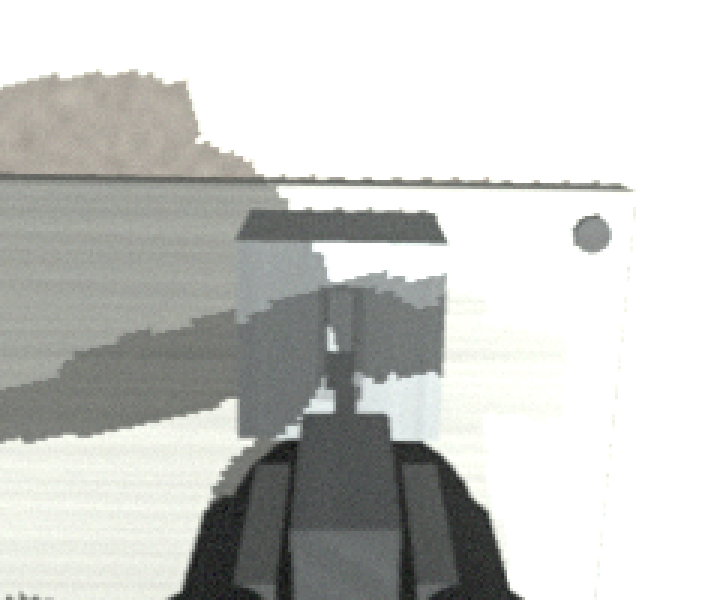

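```bash
python3 -m creep '[[[0,0,0.011,0,-0.0006,0.01,0],[0,0,0,0,0,0.012,0],[0,0,0,0,0,0.012,0],[0,0,0,0,0,0.008,0],[0,0,0,0,0,0,0]]]' 50
python3 - <<'E'
from h import *
plan([.6221,.0561,.1605],-.24)
c=cam('wrist'); 
a=c['color'][90:290,200:440,::-1]; cv2.imwrite('pics/w8c.png',cv2.resize(cv2.convertScaleAbs(a,alpha=2),None,fx=3,fy=3,interpolation=cv2.INTER_NEAREST))
plan([.6221,.0561,.1605],-.24)
E
```

```text
t: 6.5
eef_pos: [0.624, 0.0553, 0.173]
tool_rot: [-0.0, 0.993, -0.12, 0.002]
contact_force: [0.2, -0.8, -0.8]
gripper_width: 0.159
t 6.50 p [0.624  0.0553 0.173 ] th -0.241 tilt [0.0037 0.0002] F [ 0.2 -0.8 -0.8] w 0.0136
shift now-axes [-0.0021 -0.0003  0.0125] after-turn axes [-0.002  -0.0004  0.0125] turn [-0.001 -0.004 -0.001]
t 6.55 p [0.6241 0.0552 0.1735] th -0.241 tilt [0.0038 0.0002] F [-0.5 -0.  -1. ] w 0.0132
shift now-axes [-0.0022 -0.0004  0.013 ] after-turn axes [-0.0022 -0.0004  0.013 ] turn [-0.001 -0.004 -0.001]
```

View pics/w8c.png

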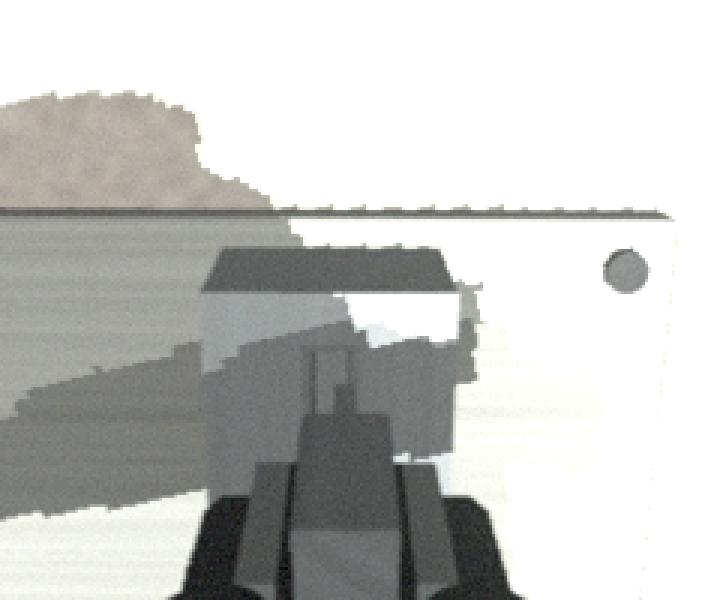

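Run:
```python
from h import *
c=cam('wrist'); o,p,R=tool()
f=lambda x,y:(200+x/3-.5,90+y/3-.5)
A=onplane(c,[f(303,346),f(356,346),f(202,291),f(459,291)],.052)
print(((A-p)@R).round(4)); print(((onplane(c,[f(334,384),f(355,384)],p[2]-.1085)-p)@R).round(4),((onplane(c,[f(300,414),f(391,414)],p[2]-.0825)-p)@R).round(4))
plan([.6221,.0561,.1605],-.24)
```

```text
[[-0.0097 -0.0123  0.1224]
 [ 0.0007 -0.0123  0.1225]
 [-0.029  -0.0235  0.1223]
 [ 0.0204 -0.0234  0.1226]]
[[-0.0035 -0.0096  0.1085]
 [ 0.0004 -0.0096  0.1085]] [[-0.0085 -0.0141  0.0825]
 [ 0.0059 -0.0141  0.0826]]
t 6.60 p [0.6246 0.0552 0.1744] th -0.242 tilt [0.0053 0.0005] F [ 0.  -0.2 -0.9] w 0.0133
shift now-axes [-0.0027 -0.0003  0.0139] after-turn axes [-0.0027 -0.0003  0.0139] turn [-0.002 -0.005 -0.002]
```

```bash
python3 -m creep '[[[-0.002,-0.005,-0.001,-0.003,0,0.003,0],[0,0,0,0,0,0.004,0],[0,0,0,0,0,0,0]]]' 50
python3 - <<'E'
from h import *
c=cam('wrist'); 
a=c['color'][90:290,200:440,::-1]; cv2.imwrite('pics/w9c.png',cv2.resize(cv2.convertScaleAbs(a,alpha=2),None,fx=3,fy=3,interpolation=cv2.INTER_NEAREST))
plan([.6218,.056,.1605],-.241)
E
```

```text
t: 6.85
eef_pos: [0.6222, 0.0558, 0.1677]
tool_rot: [0.0, 0.993, -0.12, 0.001]
contact_force: [-0.3, -0.5, -1.1]
gripper_width: 0.154
t 6.90 p [0.6223 0.0558 0.168 ] th -0.240 tilt [ 0.0013 -0.0001] F [-1.1 -0.3 -1.1] w 0.0133
shift now-axes [-0.0005 -0.      0.0075] after-turn axes [-0.0005 -0.      0.0075] turn [-0.    -0.001  0.001]
```

View pics/w9c.png

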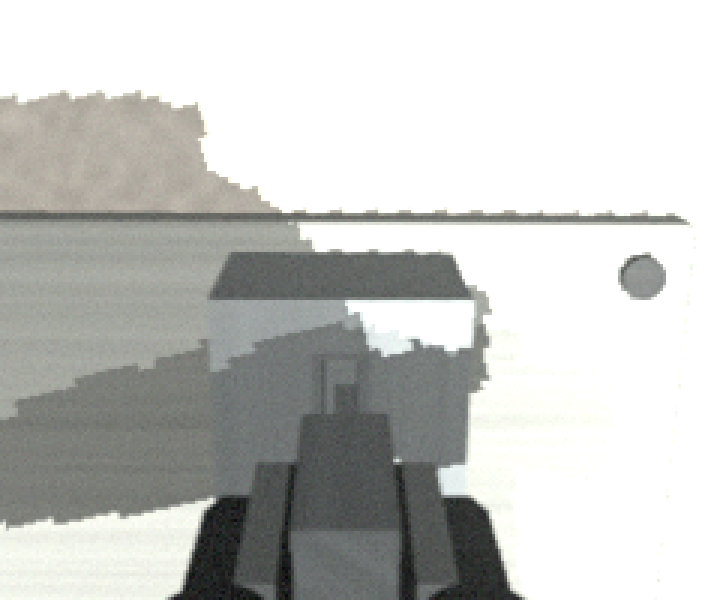

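```bash
python3 -m creep '[[[0,-0.001,0.001,-0.0008,0,0.005,0],[0,0,0,-0.0002,0,0.006,0],[0,0,0,0,0,0.004,0],[0,0,0,0,0,0,0]]]' 50
python3 - <<'E'
from h import *
c=cam('wrist'); 
a=c['color'][90:290,200:440,::-1]; cv2.imwrite('pics/w10c.png',cv2.resize(cv2.convertScaleAbs(a,alpha=2),None,fx=3,fy=3,interpolation=cv2.INTER_NEAREST))
plan([.6218,.056,.1345],-.241)
E
```

```text
t: 7.23
eef_pos: [0.6217, 0.0563, 0.1525]
tool_rot: [-0.001, 0.993, -0.12, 0.001]
contact_force: [-0.3, -0.1, -0.3]
gripper_width: 0.155
t 7.28 p [0.6218 0.0563 0.1527] th -0.241 tilt [0.0023 0.0008] F [-0.5 -0.2 -0.2] w 0.0131
shift now-axes [0.     0.0003 0.0182] after-turn axes [0.     0.0003 0.0182] turn [-0.001 -0.002 -0.   ]
```

View pics/w10c.png

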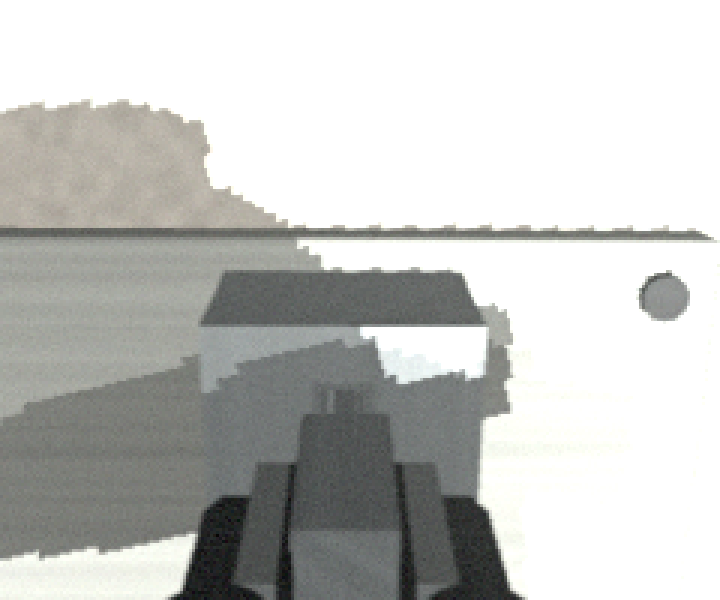

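```bash
python3 -m creep '[[[-0.001,-0.002,0,0,0.0002,0.006,0],[0,0,0,0,0,0.006,0],[0,0,0,0,0,0.003,0],[0,0,0,0,0,0.001,0]]]' 50
python3 - <<'E'
from h import *
plan([.6218,.056,.1345],-.241)
E
```

```text
t: 7.62
eef_pos: [0.6221, 0.056, 0.1354]
tool_rot: [-0.0, 0.993, -0.12, 0.0]
contact_force: [-0.5, 0.6, -1.6]
gripper_width: 0.155
t 7.62 p [0.6221 0.056  0.1354] th -0.241 tilt [0.0006 0.0003] F [-0.5  0.6 -1.6] w 0.0132
shift now-axes [-0.0003  0.0001  0.0009] after-turn axes [-0.0003  0.0001  0.0009] turn [-0.    -0.001 -0.   ]
```

```bash
python3 -m creep '[[[0,0,0,0,0,0.002,0],[0,0,0,0,0,0.002,0],[0,0,0,0,0,0.003,0],[0,0,0,0,0,0.001,0]]]' 50
python3 - <<'E'
from h import *
plan([.6218,.056,.1345],-.241)
c=cam('wrist','w11.png')
a=c['color'][90:290,200:440,::-1]; cv2.imwrite('pics/w11c.png',cv2.resize(cv2.convertScaleAbs(a,alpha=2),None,fx=3,fy=3,interpolation=cv2.INTER_NEAREST))
E
```

```text
t: 7.95
eef_pos: [0.6227, 0.0556, 0.1348]
tool_rot: [-0.003, 0.993, -0.121, -0.001]
contact_force: [0.2, -1.2, -1.9]
gripper_width: 0.157
t 7.95 p [0.6227 0.0556 0.1348] th -0.243 tilt [-0.0004  0.0052] F [ 0.2 -1.2 -1.9] w 0.0134
shift now-axes [-0.001  -0.0002  0.0003] after-turn axes [-0.001  -0.0002  0.0003] turn [-0.005  0.002 -0.002]
```

View pics/w11c.png

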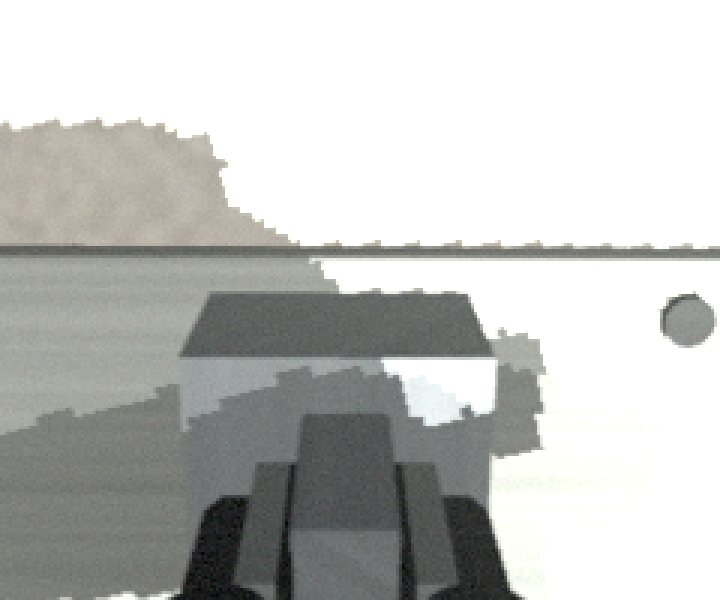

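```bash
python3 -m creep '[[[0,0,0,-0.0005,0,0.005,0],[0,0,0,0,0,0.005,0],[0,0,0,0,0,0.005,0]]]' 50
python3 - <<'E'
from h import *
plan([.6218,.056,.1345],-.241)
E
```

```text
t: 8.25
eef_pos: [0.6231, 0.0549, 0.1342]
tool_rot: [-0.007, 0.993, -0.122, -0.002]
contact_force: [-19.3, 0.3, 46.8]
gripper_width: 0.155
t 8.25 p [0.6231 0.0549 0.1342] th -0.244 tilt [-0.0015  0.0139] F [-19.3   0.3  46.8] w 0.0133
shift now-axes [-0.0016 -0.0007 -0.0003] after-turn axes [-0.0016 -0.0007 -0.0003] turn [-0.013  0.005 -0.003]
```

```bash
python3 -m creep '[[[-0.01,0.004,0,-0.0005,0,0,0],[0,0,0,0,0,0,0]]]' 50
python3 - <<'E'
from h import *
plan([.6218,.056,.1345],-.241)
s=cam('scene'); a=s['color'][170:290,270:390,::-1]; cv2.imwrite('pics/s12c.png',cv2.resize(cv2.convertScaleAbs(a,alpha=1.7),None,fx=5,fy=5,interpolation=cv2.INTER_CUBIC))
E
```

```text
t: 8.42
eef_pos: [0.6227, 0.0551, 0.1369]
tool_rot: [-0.003, 0.993, -0.122, 0.0]
contact_force: [-0.2, -0.2, -0.6]
gripper_width: 0.154
t 8.42 p [0.6227 0.0551 0.1369] th -0.245 tilt [0.0012 0.0055] F [-0.2 -0.2 -0.6] w 0.0131
shift now-axes [-0.001  -0.0006  0.0024] after-turn axes [-0.001  -0.0006  0.0024] turn [-0.006  0.    -0.004]
```

View pics/s12c.png

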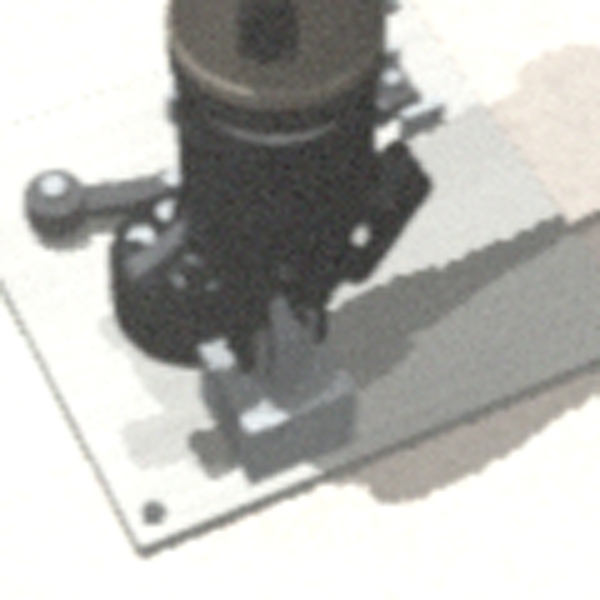

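```bash
python3 -m creep '[[[-0.005,0,-0.003,-0.0008,-0.0004,0.004,0],[0,0,0,0,0,0.003,0],[0,0,0,0,0,0.001,0.04],[0,0,0,0,0,0,0.05],[0,0,0,0,0,0,0.05],[0,0,0,0,0,0,0.05]]]' 50
python3 - <<'E'
from h import *
plan([.6218,.056,.1345],-.241)
E
```

```text
t: 8.97
eef_pos: [0.6237, 0.0547, 0.1325]
tool_rot: [-0.001, 0.993, -0.121, 0.001]
contact_force: [-0.3, 0.7, -0.1]
gripper_width: 0.585
t 8.97 p [0.6237 0.0547 0.1325] th -0.243 tilt [0.0014 0.0024] F [-0.3  0.7 -0.1] w 0.0499
shift now-axes [-0.0021 -0.0008 -0.002 ] after-turn axes [-0.0021 -0.0008 -0.002 ] turn [-0.003 -0.001 -0.002]
```

Opened clear of the gauge. I lift straight up and check.

```bash
python3 -m creep '[[[0,0,0,-0.001,0,-0.012,0.06],[0,0,0,0,0,-0.025,0.06],[0,0,0,0,0,-0.035,0.06],[0,0,0,0,0,-0.03,0.06],[0,0,0,0,0,0,0.06]]]' 50
python3 - <<'E'
from h import *
c=cam('wrist','w13.png'); s=cam('scene')
P=cloud(c)
for z0,z1 in((.085,.1),): print(boxes(P,.622,.055,.035,z0,z1))
P=cloud(s); print(boxes(P,.622,.055,.035,.085,.1))
plan([.6218,.056,.1345],-.241)
a=s['color'][170:290,270:390,::-1]; cv2.imwrite('pics/s13c.png',cv2.resize(cv2.convertScaleAbs(a,alpha=1.7),None,fx=5,fy=5,interpolation=cv2.INTER_CUBIC))
E
```

```text
t: 9.38
eef_pos: [0.6208, 0.0544, 0.2355]
tool_rot: [0.001, 0.993, -0.121, -0.004]
contact_force: [1.3, 1.0, 0.1]
gripper_width: 0.703
(993, array([0.6214, 0.0549, 0.0912]), ((621.17041015625, 53.77519989013672), (32.299583435058594, 13.519112586975098), 76.2862777709961))
(108, array([0.6223, 0.0568, 0.0909]), ((620.9285278320312, 54.379249572753906), (36.3036003112793, 14.52452278137207), 74.76181030273438))
t 9.48 p [0.6188 0.0548 0.2313] th -0.242 tilt [-0.0127 -0.0022] F [-0.1 -0.5 -0.9] w 0.0600
shift now-axes [ 0.0037 -0.0023  0.0967] after-turn axes [ 0.0026 -0.0018  0.0968] turn [ 0.005  0.012 -0.001]
```

View pics/s13c.png

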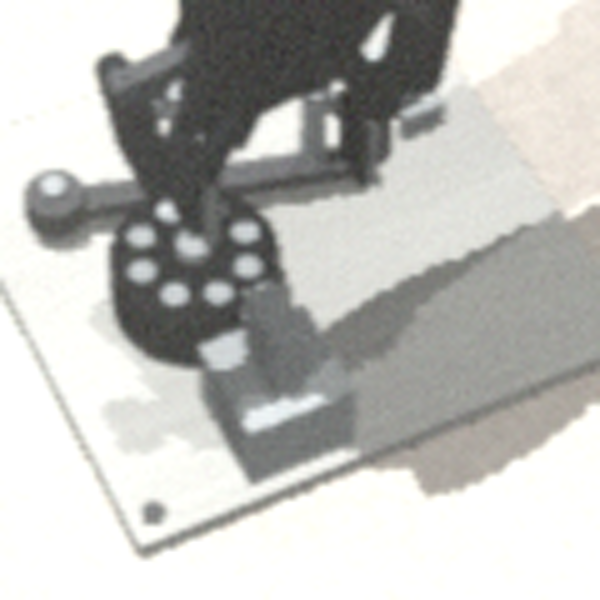

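View pics/w13.png

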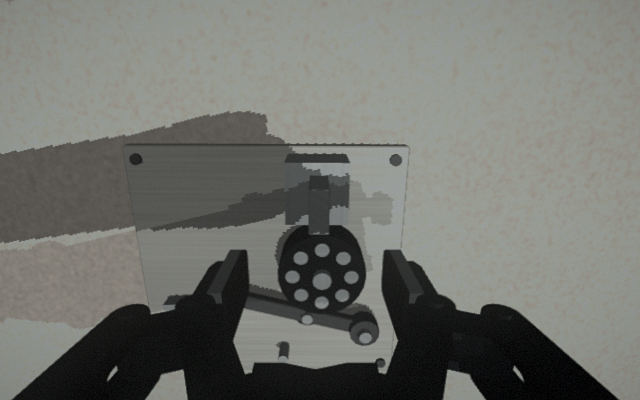

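Run:
```python
from h import *
c=cam('top'); P=cloud(c)
print(onplane(c,[(321.5,208.5),(321.5,208.2)],.084), onplane(c,[(340.8,174.8)],.046))
for n in('top','scene','wrist'):
    q=cam(n);P=cloud(q); m=(np.hypot(P[...,0]-.51,P[...,1]+.04)<.05)&(P[...,2]>.05)&(P[...,2]<.095)
    print(n,m.sum(),P[m].round(3)[:12].tolist())
    print(n,'pivot',boxes(P,.631,-.091,.025,.041,.05)) if n!='x' else 0
s=cam('scene'); a=s['color'][160:240,270:370,::-1]; cv2.imwrite('pics/s14.png',cv2.resize(cv2.convertScaleAbs(a,alpha=1.5),None,fx=7,fy=7,interpolation=cv2.INTER_CUBIC))
a=c['color'][150:240,270:370,::-1]; cv2.imwrite('pics/t14.png',cv2.resize(cv2.convertScaleAbs(a,alpha=1.5),None,fx=6,fy=6,interpolation=cv2.INTER_CUBIC))
```

```text
[[ 0.52452434 -0.03408692  0.084     ]
 [ 0.5253525  -0.03408898  0.084     ]] [[ 0.62830295 -0.08997079  0.046     ]]
top 21 [[0.529, -0.03, 0.08], [0.529, -0.033, 0.083], [0.529, -0.035, 0.08], [0.529, -0.038, 0.082], [0.526, -0.03, 0.086], [0.526, -0.033, 0.086], [0.526, -0.035, 0.086], [0.526, -0.038, 0.085], [0.523, -0.03, 0.087], [0.524, -0.033, 0.081], [0.523, -0.035, 0.083], [0.523, -0.038, 0.083]]
top pivot (27, array([ 0.6298, -0.0915,  0.0437]), ((628.8826293945312, -90.80171203613281), (23.021638870239258, 23.78644561767578), 89.53797149658203))
scene 44 [[0.528, -0.026, 0.082], [0.525, -0.027, 0.079], [0.52, -0.028, 0.075], [0.529, -0.032, 0.075], [0.529, -0.029, 0.078], [0.526, -0.029, 0.076], [0.526, -0.025, 0.079], [0.522, -0.027, 0.074], [0.53, -0.031, 0.073], [0.529, -0.029, 0.074], [0.528, -0.027, 0.075], [0.525, -0.026, 0.074]]
scene pivot (39, array([ 0.6313, -0.0872,  0.0435]), ((632.0856323242188, -86.90330505371094), (23.518218994140625, 21.573373794555664), 64.83290100097656))
wrist 157 [[0.53, -0.029, 0.05], [0.53, -0.029, 0.051], [0.53, -0.03, 0.051], [0.531, -0.03, 0.051], [0.53, -0.029, 0.054], [0.53, -0.03, 0.052], [0.531, -0.032, 0.05], [0.53, -0.029, 0.055], [0.53, -0.031, 0.053], [0.531, -0.031, 0.053], [0.531, -0.032, 0.051], [0.53, -0.03, 0.056]]
wrist pivot (156, array([ 0.6299, -0.0886,  0.0446]), ((628.2050170898438, -88.11468505859375), (12.316854476928711, 15.268770217895508), 47.291603088378906))
```

View pics/s14.png

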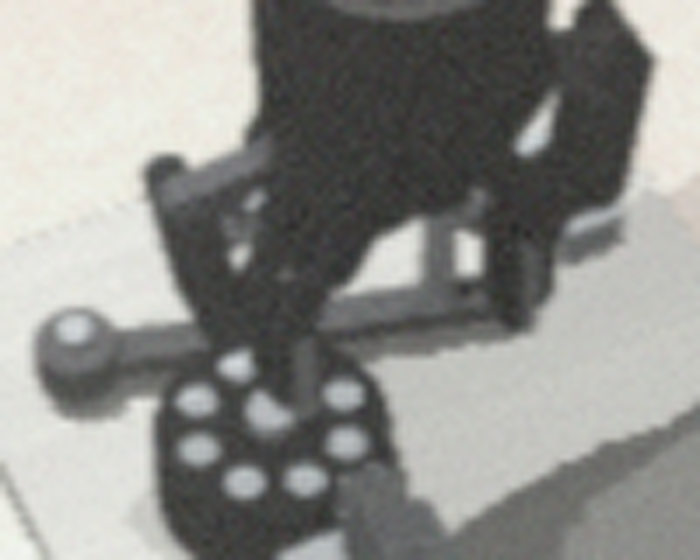

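View pics/t14.png

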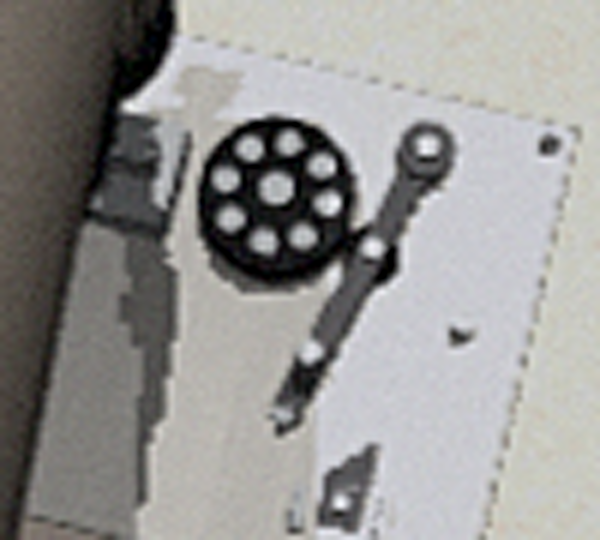

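Run:
```python
from h import *
print(get_obs()['q'].round(2))
plan([.525,-.034,.19],1.2)
```

```text
[-0.57  0.52  0.53  1.78 -0.31  0.95 -0.16]
t 9.73 p [0.6174 0.0548 0.2283] th -0.242 tilt [-0.018  -0.0035] F [-0.3  0.4 -0.6] w 0.0599
shift now-axes [-0.0678  0.1081  0.0403] after-turn axes [-0.1162 -0.054   0.0383] turn [-0.006  0.019 -1.442]
```

```bash
python3 -m creep '[[[0,0.015,0,-0.017,0.027,0.003,0.06],[0,0,0,-0.017,0.027,0.003,0.06],[0,0,0,-0.017,0.027,0.003,0.06],[0,0,0,-0.017,0.027,0.003,0.06],[0,0,-0.125,0,0,0,0.06],[0,0,-0.125,0,0,0,0.06],[0,0,-0.125,0,0,0,0.06],[0,0,-0.125,0,0,0,0.06],[0,0,-0.125,0,0,0,0.06],[0,0,-0.125,0,0,0,0.06],[0,0,-0.125,0,0,0,0.06],[0,0,-0.125,0,0,0,0.06],[0,0,-0.125,0,0,0,0.06],[0,0,-0.125,0,0,0,0.06],[0,0,-0.125,0,0,0,0.06],[0,0,-0.125,0,0,0,0.06],[0,0,-0.06,0,0,0,0.06],[0,0,0,0,0,0,0.06]]]' 40
python3 - <<'E'
from h import *
plan([.525,-.034,.18],1.3)
c=cam('wrist','w15.png'); P=cloud(c)
print(boxes(P,.525,-.034,.03,.078,.092))
E
```

```text
t: 11.23
eef_pos: [0.5122, -0.0388, 0.2015]
tool_rot: [-0.005, 0.785, 0.619, -0.016]
contact_force: [-0.2, 0.3, -0.1]
gripper_width: 0.704
t 11.23 p [ 0.5122 -0.0388  0.2015] th 1.336 tilt [-0.0311 -0.0128] F [-0.2  0.3 -0.1] w 0.0601
shift now-axes [0.0081 0.0119 0.0211] after-turn axes [0.0081 0.011  0.0215] turn [-0.027  0.02   0.036]
(324, array([ 0.5237, -0.0333,  0.0827]), ((524.29833984375, -33.509376525878906), (11.374560356140137, 11.697169303894043), 49.411216735839844))
```

View pics/w15.png

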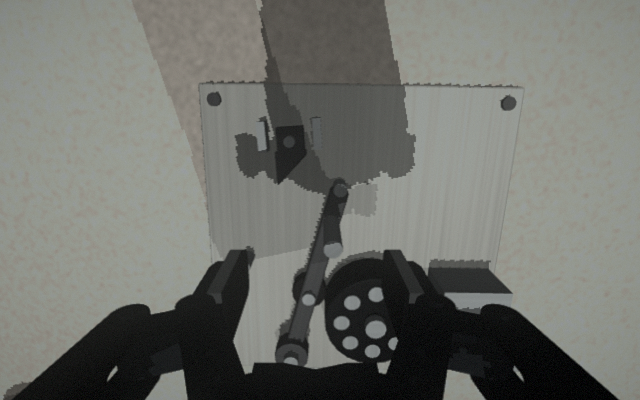

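```bash
python3 -m creep '[[[-0.027,0.02,0.0,0.008,0.011,0.01,0.04],[0,0,0,0,0,0.015,0.04],[0,0,0,0,0,0.01,0.04],[0,0,0,0,0,0,0.04]]]' 40
python3 - <<'E'
from h import *
plan([.5243,-.0335,.118],1.3)
E
```

```text
t: 11.62
eef_pos: [0.5247, -0.034, 0.1639]
tool_rot: [-0.0, 0.789, 0.614, 0.0]
contact_force: [-0.0, 0.3, 0.7]
gripper_width: 0.466
t 11.62 p [ 0.5247 -0.034   0.1639] th 1.323 tilt [0.0002 0.0005] F [-0.   0.3  0.7] w 0.0398
shift now-axes [ 0.0004 -0.0005  0.0459] after-turn axes [ 0.0004 -0.0005  0.0459] turn [ 0.    -0.001  0.023]
```

```bash
python3 -m creep '[[[0,0,0,0.0004,-0.0005,0.014,0.04],[0,0,0,0,0,0.014,0.04],[0,0,0,0,0,0.01,0.04],[0,0,0,0,0,0.005,0.04],[0,0,0,0,0,0,0.04]]]' 40
python3 - <<'E'
from h import *
plan([.5243,-.0335,.118],1.3)
cam('wrist','w16.png')
E
```

```text
t: 12.03
eef_pos: [0.5242, -0.0336, 0.1193]
tool_rot: [-0.0, 0.791, 0.612, -0.001]
contact_force: [0.6, 0.5, 0.2]
gripper_width: 0.465
t 12.03 p [ 0.5242 -0.0336  0.1193] th 1.318 tilt [-0.0016 -0.0004] F [0.6 0.5 0.2] w 0.0397
shift now-axes [0.0002 0.0001 0.0013] after-turn axes [0.0002 0.0001 0.0013] turn [-0.001  0.001  0.018]
```

View pics/w16.png

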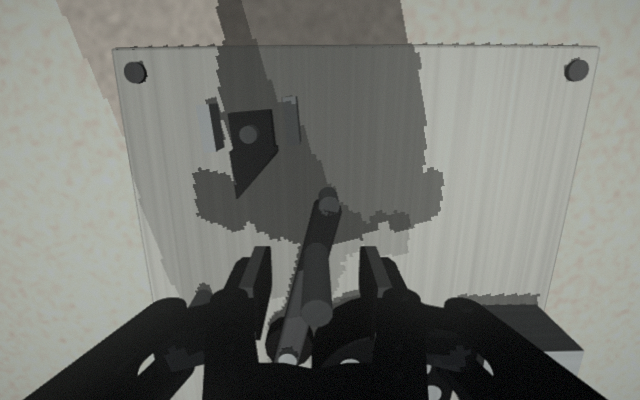

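```bash
python3 -m creep '[[[0,0,0,0,0,0,0.02],[0,0,0,0,0,0,0],[0,0,0,0,0,0,0],[0,0,0,0,0,0,0],[0,0,0,0,0,0,0],[0,0,0,0,0,0,0]]]' 60
python3 - <<'E'
from h import *
piv=np.array([.630,-.0895])
o,p,R=tool(); d=p[:2]-piv; print(np.hypot(*d)); a=np.arctan2(d[1],d[0]); print('angle',a)
for k in (.15,.3,.4,.55,.6):
    q=piv+.12*np.array([np.cos(a+k),np.sin(a+k)]); print(k,q.round(4),'tool',(R.T@np.r_[q-p[:2],0]).round(4))
plan([.5243,-.0335,.118],1.3)
E
```

```text
t: 12.58
eef_pos: [0.5251, -0.0334, 0.1211]
tool_rot: [0.0, 0.791, 0.612, 0.0]
contact_force: [0.2, -0.2, -4.0]
gripper_width: 0.12
0.11899246534053277
angle 2.6504446230987506
0.15 [ 0.5169 -0.0494] tool [-0.0175 -0.0039 -0.    ]
0.3 [ 0.5122 -0.0667] tool [-0.0355 -0.0041 -0.    ]
0.4 [ 0.5105 -0.0786] tool [-0.0474 -0.0028 -0.    ]
0.55 [ 0.5102 -0.0966] tool [-0.0649  0.0014 -0.    ]
0.6 [ 0.5107 -0.1025] tool [-0.0706  0.0034 -0.    ]
t 12.58 p [ 0.5251 -0.0334  0.1211] th 1.317 tilt [ 0.0012 -0.0001] F [ 0.2 -0.2 -4. ] w 0.0102
shift now-axes [-0.0003 -0.0007  0.0031] after-turn axes [-0.0003 -0.0007  0.0031] turn [ 0.001 -0.     0.017]
```

```bash
python3 -m creep '[[[0,0,0,-0.006,-0.0013,0,0],[0,0,0,-0.006,-0.0013,0,0],[0,0,0,-0.006,-0.0013,0,0],[0,0,0,-0.006,0,0,0]]]' 60
python3 - <<'E'
from h import *
piv=np.array([.630,-.0895])
o,p,R=tool(); d=p[:2]-piv; a=np.arctan2(d[1],d[0]); print(np.hypot(*d),'turn',a-2.6504)
plan([.51,-.098,.119],1.317)
E
```

```text
t: 12.92
eef_pos: [0.5171, -0.0497, 0.1211]
tool_rot: [-0.001, 0.787, 0.616, 0.004]
contact_force: [0.4, 7.2, -3.3]
gripper_width: 0.12
0.11972915621387689 turn 0.1525866195167911
t 12.92 p [ 0.5171 -0.0497  0.1211] th 1.328 tilt [0.0048 0.0058] F [ 0.4  7.2 -3.3] w 0.0103
shift now-axes [-0.0486  0.0047  0.0018] after-turn axes [-0.0485  0.0053  0.0021] turn [ 0.003 -0.007  0.011]
```

```bash
python3 -m creep '[[[0.003,-0.007,0,-0.008,-0.0005,0,0],[0,0,0,-0.008,0,0,0],[0,0,0,-0.008,0,0,0],[0,0,0,-0.008,0.001,0,0],[0,0,0,-0.008,0.001,0,0]]]' 60
python3 - <<'E'
from h import *
piv=np.array([.630,-.0895])
o,p,R=tool(); d=p[:2]-piv; a=np.arctan2(d[1],d[0]); print(np.hypot(*d),'turn',a-2.6504)
plan([.51,-.098,.119],1.317)
E
```

```text
t: 13.33
eef_pos: [0.5099, -0.0752, 0.121]
tool_rot: [-0.006, 0.781, 0.624, 0.005]
contact_force: [1.0, 7.2, -0.8]
gripper_width: 0.123
0.12097428612065894 turn 0.37310945048683886
t 13.33 p [ 0.5099 -0.0752  0.121 ] th 1.348 tilt [-0.0005  0.0154] F [ 1.   7.2 -0.8] w 0.0105
shift now-axes [-0.0222  0.0052  0.0016] after-turn axes [-0.022   0.0058  0.002 ] turn [-0.004 -0.015  0.031]
```

```bash
python3 -m creep '[[[0,-0.01,0,-0.008,0.001,0,0],[0,0,0,-0.008,0.002,0,0],[0,0,0,-0.008,0.002,0,0]]]' 60
python3 - <<'E'
from h import *
piv=np.array([.630,-.0895])
o,p,R=tool(); d=p[:2]-piv; a=np.arctan2(d[1],d[0]); print(np.hypot(*d),'turn',a-2.6504)
plan([.51,-.098,.119],1.317)
E
```

```text
t: 13.58
eef_pos: [0.5085, -0.0926, 0.121]
tool_rot: [-0.008, 0.778, 0.629, 0.002]
contact_force: [0.7, 10.6, -0.3]
gripper_width: 0.12
0.12151761642783879 turn -5.76623811016117
t 13.58 p [ 0.5085 -0.0926  0.121 ] th 1.360 tilt [-0.0064  0.0141] F [ 0.7 10.6 -0.3] w 0.0103
shift now-axes [-0.005   0.0026  0.0019] after-turn axes [-0.0048  0.0028  0.002 ] turn [-0.01  -0.012  0.043]
```

```bash
python3 -m creep '[[[-0.006,-0.01,0,-0.006,0.002,0,0],[0,0,0,-0.005,0.001,0,0]]]' 60
python3 - <<'E'
from h import *
piv=np.array([.630,-.0895])
o,p,R=tool(); d=p[:2]-piv; a=np.arctan2(d[1],d[0]); print(np.hypot(*d),'turn',a-2.6504+6.2832)
plan([.51,-.098,.119],1.317)
E
```

```text
t: 13.75
eef_pos: [0.5081, -0.0979, 0.121]
tool_rot: [-0.006, 0.775, 0.631, 0.001]
contact_force: [2.3, 19.5, -1.3]
gripper_width: 0.12
0.12219238566721247 turn 0.5597014178158446
t 13.75 p [ 0.5081 -0.0979  0.121 ] th 1.367 tilt [-0.0067  0.0113] F [ 2.3 19.5 -1.3] w 0.0102
shift now-axes [0.0002 0.0019 0.002 ] after-turn axes [0.0003 0.0019 0.002 ] turn [-0.009 -0.009  0.05 ]
```

```bash
python3 -m creep '[[[0,0,0,-0.005,0,0,0],[0,0,0,-0.005,0,0,0]]]' 60
python3 - <<'E'
from h import *
piv=np.array([.630,-.0895])
def st():
    o,p,R=tool(); d=p[:2]-piv; a=np.arctan2(d[1],d[0]); print(o['t'].__round__(2),p.round(4),'turn',round(a-2.6504+6.2832,4),o['contact_force'].round(1))
st()
c=cam('wrist','w20.png'); st()
t=cam('top');st();s=cam('scene','s20.png');st()
a=t['color'][150:250,260:370,::-1]; cv2.imwrite('pics/t20.png',cv2.resize(cv2.convertScaleAbs(a,alpha=1.7),None,fx=6,fy=6,interpolation=cv2.INTER_CUBIC))
a=s['color'][160:280,260:380,::-1]; cv2.imwrite('pics/s20.png',cv2.resize(cv2.convertScaleAbs(a,alpha=1.7),None,fx=5,fy=5,interpolation=cv2.INTER_CUBIC))
for i in range(6): read_camera('top'); st()
E
```

```text
t: 13.92
eef_pos: [0.5079, -0.0982, 0.1211]
tool_rot: [-0.01, 0.773, 0.635, 0.005]
contact_force: [4.2, 14.6, -6.7]
gripper_width: 0.12
13.92 [ 0.5079 -0.0982  0.1211] turn 0.5626 [ 4.2 14.6 -6.7]
13.97 [ 0.508  -0.0983  0.1211] turn 0.5633 [ 4.4 16.9 -6. ]
14.02 [ 0.5079 -0.0983  0.121 ] turn 0.5629 [ 4.4 15.5 -6.2]
14.07 [ 0.508  -0.0983  0.1211] turn 0.563 [ 4.6 17.1 -5.7]
14.12 [ 0.508  -0.0983  0.121 ] turn 0.5628 [ 4.1 15.9 -5.1]
14.17 [ 0.5079 -0.0983  0.121 ] turn 0.563 [ 4.2 14.8 -5.5]
14.22 [ 0.508  -0.0982  0.121 ] turn 0.5628 [ 3.8 15.7 -5.2]
14.27 [ 0.5079 -0.0983  0.121 ] turn 0.5629 [ 3.7 16.  -5.6]
14.32 [ 0.508  -0.0982  0.121 ] turn 0.5628 [ 3.6 14.7 -5.5]
14.37 [ 0.508  -0.0982  0.121 ] turn 0.5625 [ 4.3 14.7 -5.8]
```

View pics/w20.png

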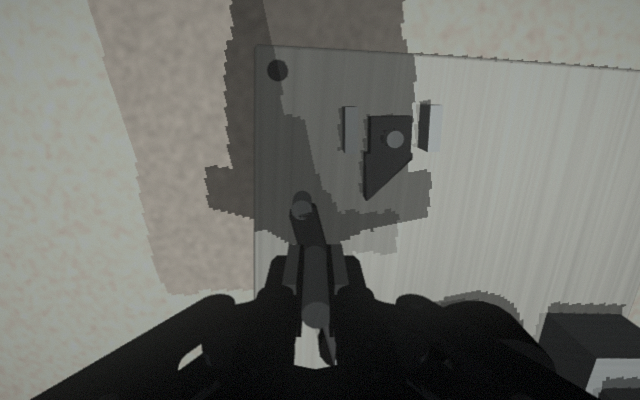

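View pics/t20.png

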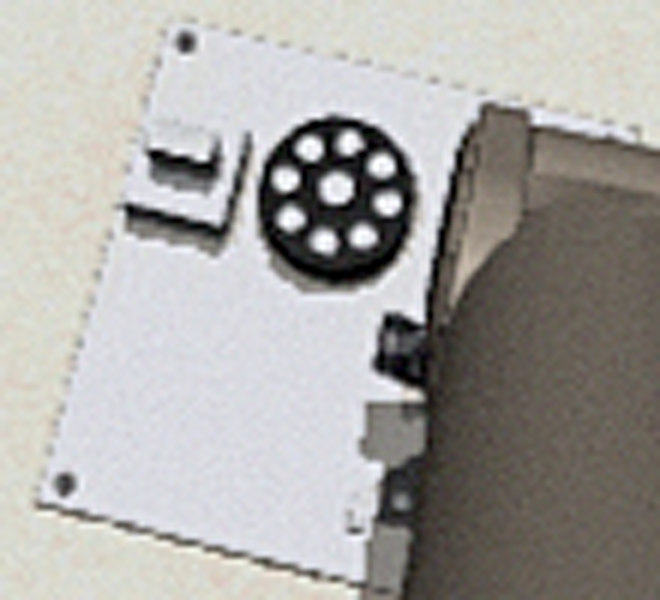

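View pics/s20.png

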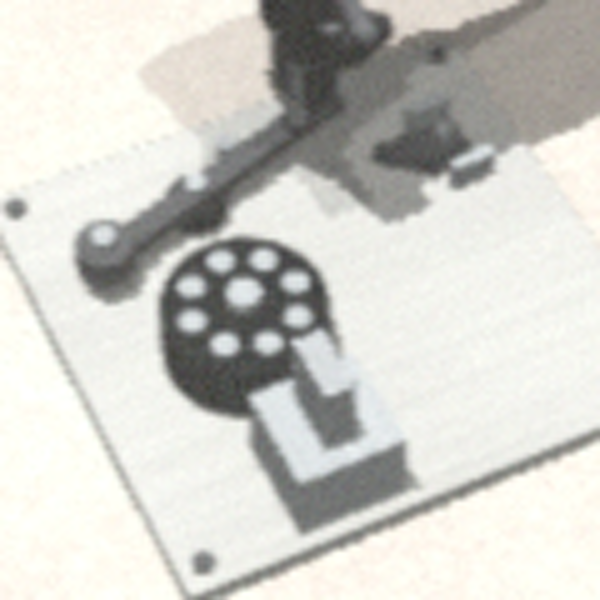

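Run:
```python
from h import *
for n in('top','scene'):
    P=cloud(cam(n)); print(n,boxes(P,.622,.055,.035,.085,.1)[:2],np.nanmax(P[(np.hypot(P[...,0]-.622,P[...,1]-.055)<.03)][:,2]))
    print('plug',boxes(P,.601,.296,.03,.065,.085)[:2])
plan([.51,-.098,.119],1.317)
from station import hand_in
print(hand_in())
```

```text
top (62, array([0.6214, 0.0526, 0.0917])) 0.0970029572812306
plug (58, array([0.6073, 0.3013, 0.075 ]))
scene (103, array([0.6221, 0.0566, 0.091 ])) 0.0950015011244427
plug (123, array([0.6104, 0.3024, 0.0743]))
t 14.47 p [ 0.5079 -0.0982  0.121 ] th 1.375 tilt [-0.0051  0.0216] F [ 4.1 15.5 -5.8] w 0.0108
shift now-axes [0.0006 0.002  0.002 ] after-turn axes [0.0007 0.0019 0.002 ] turn [-0.01  -0.02   0.058]
the job is handed in; nothing more can be done
None
```

I moved the flat gauge from its stand into the gap block, then pushed the tensioner arm to its stop. I handed the job in at 14.5 s with the fingers still gripping the post.

**Gauge:** The insertion bottomed out firmly, at 47 N upward. In the last check its top read 91.0 to 91.7 mm above the table, against 92 mm for fully home, so the shoulders are on the block. It stayed there after release.

**Tensioner:** The arm turned 0.563 rad by my estimate, against a nominal 0.55 at the stop; I put the difference down to a few millimetres of position error. Two more 5 mm push commands moved it only about 0.4 mm. It held about 15 N steadily for the last half second, more than the 7 to 10 N of the spring alone, which fits it resting on the stop pin. The arm hid the stop contact and the ratchet click from the cameras, so I inferred both from position and force.

**Bystanders:** The last plug gauge reading was at its usual height. Its mean position was a few millimetres off my first single-pixel reading, and I didn't follow that up. I didn't re-measure the dish or the flask, but the arm never worked near them.

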